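# Read the shade of a welding filter over the check light

### The arm

A 6-joint arm with a two-finger parallel gripper is mounted at the origin on the work surface. World frame = base frame: x ahead of the robot, y to its left, z up, the work surface at z = 0. Lengths are in m, angles in rad, forces in N, time in s.
With the tool pointing down it reaches from about 0.425 to 1.125 m from the base axis. Payload 14.9 kg.
Tool frame: the origin (TCP) lies at the very end of the fingers, on their centre line; the grasp point (between the pads) lies 19 mm behind it (r.grip_depth is the z of the grasp point in the tool frame, in m); z points along the fingers, y is the direction in which the jaws open and shut (so a half turn about z gives the same grasp; the last joint's range is limited). The gripper opens to 91 mm and grips with 3 to 60 N. Pads are 32 mm wide; open, the fingers measure 118 mm over their backs; the gripper's body (76 mm by 178 mm) begins 60 mm behind the grasp point.
Start: joints at [-1.238, 0.379, 1.734, -0, 1.028, -0.033], TCP at [0.25, -0.654, 0.214] pointing down, gripper open.
Joint ranges: [-2.77, 2.77], [-0.74, 2.19], [0, 2.66], [-1.06, 4.2], [0.31, 2.87], [-3.08, 3.08]. Speed limits (rad/s): [1.89, 1.89, 2.39, 3.14, 3.14, 3.14].

### API

Orientations are given as a unit quaternion [x, y, z, w].
In Python, from workcell import r, optics, job gives the robot as it stands.
- The arm moves only by the tool carry_out, never from a script. Its argument "commands" is a list of rows, each a list of 3 entries, a list of its own where there are three numbers: the turn, a rotation vector about the tool's x, y, z in degrees, then the shift along the tool's x, y, z in cm, then the finger opening in cm, from 0 to 9.12. In form: [[[wx, wy, wz], [x, y, z], fingers], ...]. A call has exactly 5 rows; each row is the pose to reach, as a shift and turn from the pose commanded when the call began, along the tool's axes at that moment; what a row does not reach only later rows make up. A row lasts 1/12 s, in which the tool goes at most 41.7 mm and 7.16 degrees, less where a joint would pass 70% of its speed; a pose out of reach is approached as far as the arm can. A call with a gripper value outside its range is refused whole. The fingers move at their own pace and stop on an object; "grip_force" is the grip in N (left out, the last holds). Time passes only in rows, so rows that repeat a pose let the fingers close, or fill a call up. It gives the time, the measured TCP pose, the force and the opening at its end, in the units of the state.
- r.read_state(): the state, without advancing time (a new reading comes with each control period).
- optics.capture(name): name is "scene" or "top"; returns a dict with "color" (480x640x3 uint8, red, green, blue), "camera_matrix" (3x3 intrinsics, pixels), "k1" (the pictures are not rectified: a ray, as slopes to the right and down, at radius r is drawn at 1 + k1 r^2 times it, then the intrinsics apply), "rvec" (rotation vector, rad) and "tvec" (3), from world to camera coordinates, as OpenCV has them. Camera axes: x right, y down, z forward; pixel columns grow to the right and rows downward; lengths in m; the calibration is good to about 2 mm. A picture is of the moment at which its call begins. There is no depth.
- job.sign_off(): hands the job in, once; it reports no verdict.
The state is a dict: "time_s": time; "q": joint angles; "dq": joint speeds; "joint_torque": joint torques, N m; "tcp_pos": TCP position; "tool_rot": TCP orientation; "force": force on the tool from outside, world axes, zero at the start; "ft_torque": the same for the moment, N m; "grip_width": finger opening in m.
Only numpy, scipy, OpenCV 4.12 (cv2) and the standard library are available. Lean on these libraries where they do the work, as an engineer would, in place of code of your own. Each camera call takes 0.05 s, during which the arm holds its last target.

### The job

Pull the welding-helmet filter plate that has the small corner notch out of its wooden stand and hold its frosted end about 10 cm over the middle of the round check light, label side up, leaned over from upright to about half-way to flat or flatter, so that the shade marks can be read. The notch marks the frosted end: keep the fingers off that end. Finish while still holding the plate there, still and clear of everything; leave the un-notched spare plate, the steel cube and the hammer where they are.

Things in the scene. Friction and masses are not known exactly. Their poses are not given: they have to be found in the camera images.
- plate: Notched filter plate, grey frame, dark glass: 108 long (x), 9 thick (y), 51 mm high (z), 60-120 g, loose; stands upright in its stand. Origin: middle of its bottom edge, z up. A 15 x 15 mm square notch cuts its upper +x corner; +x is the frosted end; +y is the label side. Seen facing the label, notched edge up, the notch is upper left.
- label (a point): Middle of the frosted label strip, at x +40, y +4.5, z +18 mm in the notched plate's frame; axes as the plate's. The strip is on the +y face only and covers x +28 to +52, z 2 to 34 mm.
- stand: Wooden block holding the notched plate, 125 x 40 mm, 26 mm high, fixed; origin: centre of its underside, x along the slot. Slot 111 x 11 mm, 18 mm deep (floor 8 mm over the bench), so the top 33 mm of the plate stand free. It and its plate may be turned to any angle.
- spare_stand: A second block just like it, fixed; it holds the spare plate. Which of the two is to the left or right varies.
- spare: Spare plate: same size, frame and glass, but no notch and no frosted strip; stands loose in the spare stand; leave alone. Origin: middle of its bottom edge.
- lamp: Round check light, aluminium puck with a white diffuser on top, 84 mm across, 30 mm high, fixed to the bench. Origin: centre of its underside.
- lamp_top (a point): Centre of the check light's diffuser, 30 mm over the bench; axes as the world's, z up.
- cube: Welded hollow steel cube, 60 mm, 0.45 kg, with weld beads on its edges, loose on the bench; leave alone. Origin: centre of its underside.
- hammer: Hammer, 260 mm long, lying on the bench; leave alone. Origin under it.
Mind the look-alikes: they are no part of the job. What is shaped like the stand but pink or turquoise is not meant.

How it is judged:
On the way:
1. the notched plate is pulled up out of its stand by the fingers (height (world z) of plate above 0.04 m and contact force between plate and the fingers above 0.5 N), for 0.1 s.
At the end, for the whole second after the job is handed in: Fingers, on the clear part (x under 22 mm), hold the notched plate still, touching nothing else; label middle within 30 mm sideways of the light's centre, 50-150 mm above it; label within 57 deg of straight up; spare plate within 20 mm, cube and hammer within 30 mm of their start (contact force between plate and the fingers above 0.5 N and horizontal distance between label and lamp_top below 0.03 m and z of label in the frame of lamp_top between 0.05 and 0.15 m and angle between plate's own y axis and vertical below 1 rad and x of the grasp point in the frame of plate below 0.022 m and linear speed of plate below 0.03 m/s and contact force between plate and lamp below 0.1 N and contact force between plate and stand below 0.1 N and contact force between plate and spare_stand below 0.1 N and contact force between plate and spare below 0.1 N and contact force between plate and cube below 0.1 N and contact force between plate and hammer below 0.1 N and distance of spare from where it was at the start of the episode below 0.02 m and distance of each of cube, hammer from where it was at the start of the episode below 0.03 m); the arm keeps its last pose, push and grip.
It fails at once if the spare plate is disturbed (distance of spare from where it was at the start of the episode above 0.02 m).
It fails at once if the cube or the hammer is disturbed (distance of any of cube, hammer from where it was at the start of the episode above 0.03 m).
It also fails if it takes over 38 s, if anything falls off the work surface, if the arm or the gripper's body presses on something with over 40 N, if the wrist force passes 120 N, or if a joint passes its speed limit or range.

## Working session

There is one attempt and no reset: what is moved stays moved. The work goes in short steps, Python scripts to look and compute and a tool call to move; the robot and the scene stay as the last step left them, time stands still between calls to the robot, and variables do not carry over. Pictures are saved under pics/ and viewed, and the job is handed in when it is done.

Besides the shell and the picture viewer there is one more tool, called after ">>>" as a command line: name --argument value ..., lists and objects as JSON in quotes. carry_out: Moves the arm, as the interface text tells. Its arguments: {"type":"object","properties":{"commands":{"type":"array"},"grip_force":{"type":"number"}},"required":["commands"]}

```bash
ls; mkdir -p pics; cat > h.py <<'E'
import numpy as np, cv2
from scipy.spatial.transform import Rotation as R
from workcell import r, optics, job
def snap(n,f):
    c=optics.capture(n); cv2.imwrite(f,c["color"][:,:,::-1]); np.savez(f+".npz",**c); return c
def load(f): return dict(np.load(f+".npz"))
def ray(c,uv):
    K=np.array(c["camera_matrix"]);k1=float(c["k1"])
    p=np.array([(uv[0]-K[0,2])/K[0,0],(uv[1]-K[1,2])/K[1,1]])
    rd=np.linalg.norm(p); rr=rd
    for _ in range(30): rr=rd/(1+k1*rr*rr)
    s=p/(1+k1*rr*rr)
    Rm=cv2.Rodrigues(np.array(c["rvec"],float))[0];t=np.array(c["tvec"],float).ravel()
    return -Rm.T@t, Rm.T@np.array([s[0],s[1],1.])
def onz(c,uv,z):
    o,d=ray(c,uv); return o+d*(z-o[2])/d[2]
def proj(c,P):
    Rm=cv2.Rodrigues(np.array(c["rvec"],float))[0];t=np.array(c["tvec"],float).ravel()
    q=Rm@np.array(P)+t; s=q[:2]/q[2]; s=s*(1+float(c["k1"])*(s@s)); K=np.array(c["camera_matrix"])
    return np.array([K[0,0]*s[0]+K[0,2],K[1,1]*s[1]+K[1,2]])
E
python3 - <<'E'
from h import *
for n in("scene","top"):
    c=snap(n,f"pics/{n}0.png"); print(n,c["k1"],c["camera_matrix"][0],ray(c,(320,240)))
print(r.read_state(), r.grip_depth)
E
```

```text
pics
scene -0.11023582969674599 [494.35487814   0.         329.31509987] (array([ 0.97819626, -0.56538724,  0.65154001]), array([-0.4469052 ,  0.63399196, -0.6314673 ]))
top 0.018804700386348086 [507.45696379   0.         326.24458899] (array([0.4020894 , 0.07611493, 1.02504983]), array([ 0.12845544,  0.0126926 , -0.99186078]))
{'time_s': 0.1, 'q': array([-1.23830282e+00,  3.79359219e-01,  1.73470495e+00, -2.69527101e-05,
        1.02847607e+00, -3.32792098e-02]), 'dq': array([-3.95722365e-04, -1.61476875e-03, -1.39477816e-03, -5.93173152e-04,
       -6.38829880e-04,  4.57354595e-05]), 'joint_torque': array([ 1.14834147e-03, -7.65033388e+01, -4.35290587e+01,  6.52884389e-02,
        3.98141239e-02, -3.68970518e-05]), 'tcp_pos': array([ 0.25026117, -0.65337097,  0.21336031]), 'tool_rot': array([ 9.83321475e-01,  1.81875373e-01, -8.20290574e-05, -4.66779842e-04]), 'force': array([ 0.52907322, -0.19360281,  0.89811192]), 'ft_torque': array([0.01890881, 0.03022861, 0.02939066]), 'grip_width': 0.09171789451905388} -0.0188
```

View pics/scene0.png

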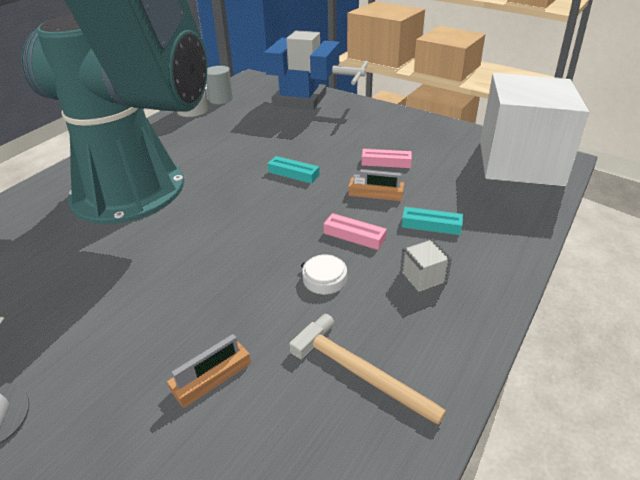

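View pics/top0.png

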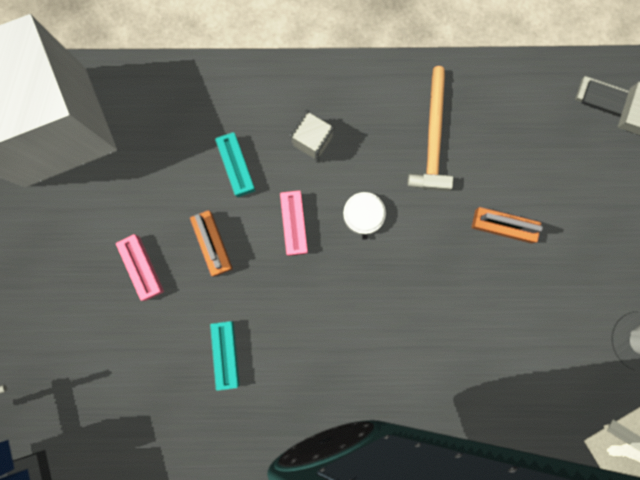

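```bash
python3 - <<'E'
import cv2,numpy as np
s=cv2.imread("pics/scene0.png");t=cv2.imread("pics/top0.png")
a=cv2.resize(s[160:210,335:415],(400,250),interpolation=cv2.INTER_CUBIC)
b=cv2.resize(s[325:410,155:265],(400,309)[:2],interpolation=cv2.INTER_CUBIC)[:250]
c=cv2.resize(t[200:285,180:240],(400,567)[:2],interpolation=cv2.INTER_CUBIC)
c=cv2.resize(t[200:285,170:250],(376,400),interpolation=cv2.INTER_CUBIC)
d=cv2.resize(t[190:260,460:560],(424,297),interpolation=cv2.INTER_CUBIC)
o=np.zeros((600,800,3),np.uint8)
o[:250,:400]=a;o[:250,400:]=b
c=cv2.resize(t[200:285,170:250],(320,340),interpolation=cv2.INTER_CUBIC)
o[255:595,:320]=c;o[255:552,330:754]=d
cv2.imwrite("pics/crop0.png",o)
E
```

```text
(no output)
```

View pics/crop0.png

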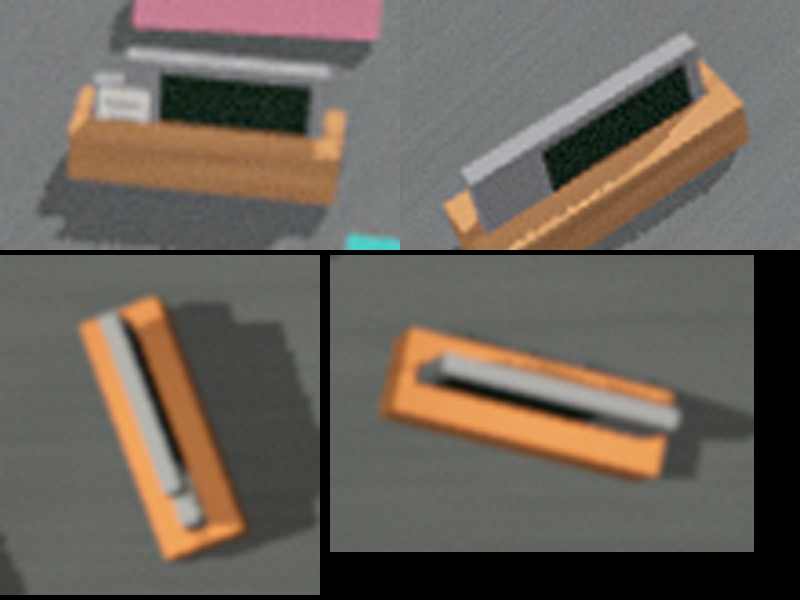

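Two wooden-block candidates: the one at top (210,243) / scene (377,187) has the stepped corner and white strip, so it holds the notched plate. The one at top (508,225) / scene (208,370) has an unbroken top edge and no strip, so it is the spare. The pink and turquoise blocks are look-alikes. Next I measure.

```bash
python3 - <<'E'
from h import *
c=load("pics/top0.png");s=load("pics/scene0.png")
im=c["color"];hsv=cv2.cvtColor(im,cv2.COLOR_RGB2HSV)
m=cv2.inRange(hsv,(5,110,60),(22,255,255))
n,l,st,ce=cv2.connectedComponentsWithStats(m)
for i in range(1,n):
    if st[i,4]>150: print(st[i],ce[i])
# stand block outline: hull of component
for box in((170,200,250,285),(460,190,560,260)):
    mm=np.zeros_like(m);x0,y0,x1,y1=box;mm[y0:y1,x0:x1]=m[y0:y1,x0:x1]
    pts=cv2.findNonZero(mm); rc=cv2.minAreaRect(pts); b=cv2.boxPoints(rc)
    P=np.array([onz(c,p,0.026) for p in b]); print("stand corners",b.round(1).tolist(),P.round(4).tolist(),"ctr",P.mean(0),"edges",np.linalg.norm(P-np.roll(P,1,0),axis=1))
# gray plate top on left: bright low-sat
for nm,box in(("plate",(185,205,235,280)),):
    x0,y0,x1,y1=box
    sub=hsv[y0:y1,x0:x1]
    g=cv2.inRange(sub,(0,0,120),(180,60,255))
    n,l,st,ce=cv2.connectedComponentsWithStats(g)
    i=1+st[1:,4].argmax();print(st[i])
    pts=cv2.findNonZero((l==i).astype(np.uint8)).astype(np.float32).reshape(-1,2)+[x0,y0]
    rc=cv2.minAreaRect(pts.astype(np.float32));b=cv2.boxPoints(rc);print(b)
    print([onz(c,p,0.059).round(4).tolist() for p in b])
# lamp
w=cv2.inRange(hsv,(0,0,200),(180,40,255));w[:,:330]=0;w[:,400:]=0;w[:170]=0;w[260:]=0
pts=cv2.findNonZero(w);(cx,cy),rad=cv2.minEnclosingCircle(pts);print("lamp",cx,cy,rad,onz(c,(cx,cy),.03),onz(c,(cx+rad,cy),.03),onz(c,(cx-rad,cy),.03))
h2=cv2.cvtColor(s["color"],cv2.COLOR_RGB2HSV)
w=cv2.inRange(h2,(0,0,215),(180,40,255));w[:,:300]=0;w[:,350:]=0;w[:250]=0;w[300:]=0
mo=cv2.fitEllipse(cv2.findNonZero(w)); print(mo,onz(s,mo[0],.03))
# other objects
for nme,uv,z in(("cube",(313,135),.06),("hamhead",(431,182),.03),("hamend",(438,68),.03),("pinkM",(294,222),.026),("turq",(235,164),.026),("turq2",(224,355),.026),("pinkL",(138,267),.026),("spare",(508,225),.03),("whitebox",(115,150),0)):
    print(nme,onz(c,uv,z).round(3))
E
```

```text
[ 427   66   18  108 1121] [435.45941124 118.94290812]
[ 472  207   69   36 1035] [503.7352657  225.82415459]
[ 190  210   42   66 1004] [211.96015936 243.92629482]
stand corners [[188.60000610351562, 217.1999969482422], [209.89999389648438, 209.10000610351562], [232.5, 268.8999938964844], [211.10000610351562, 277.0]] [[0.5792, 0.351, 0.026], [0.5953, 0.3089, 0.026], [0.4753, 0.2614, 0.026], [0.4598, 0.3028, 0.026]] ctr [0.52739091 0.30602893 0.026     ] edges [0.12867925 0.04503957 0.12900538 0.04428573]
stand corners [[470.6000061035156, 227.39999389648438], [476.1000061035156, 205.5], [542.0, 222.0], [536.5, 243.89999389648438]] [[0.5547, -0.2108, 0.026], [0.5989, -0.2238, 0.026], [0.5646, -0.3525, 0.026], [0.5209, -0.3388, 0.026]] ctr [ 0.55975575 -0.281478    0.026     ] edges [0.13241059 0.04608681 0.13321773 0.04581164]
[  9   8  27  55 253]
[[192.24161 215.19112]
 [198.00739 212.70134]
 [220.75446 265.37872]
 [214.98868 267.86853]]
[[0.5772, 0.335, 0.059], [0.582, 0.324, 0.059], [0.4798, 0.2777, 0.059], [0.4751, 0.2885, 0.059]]
lamp 363.74273681640625 212.56846618652344 20.750625610351562 [0.5854606  0.00143016 0.03      ] [ 0.58516906 -0.03988668  0.03      ] [0.5857499  0.04276549 0.03      ]
((325.32537841796875, 268.234619140625), (22.383821487426758, 35.1480827331543), 97.11124420166016) [ 0.59321888 -0.00501767  0.03      ]
cube [0.736 0.101 0.06 ]
hamhead [ 0.647 -0.135  0.03 ]
hamend [ 0.889 -0.158  0.03 ]
pinkM [0.568 0.141 0.026]
turq [0.688 0.261 0.026]
turq2 [0.31  0.274 0.026]
pinkL [0.48  0.447 0.026]
spare [ 0.558 -0.284  0.03 ]
whitebox [0.727 0.515 0.   ]
```

```bash
cat >> h.py <<'E'
def delta(goal,Rgoal=None,st=None):
    st=st or r.read_state(); Q=R.from_quat(st["tool_rot"])
    d=Q.inv().apply(np.array(goal)-st["tcp_pos"])*100
    w=(Q.inv()*Rgoal).as_rotvec(degrees=True) if Rgoal is not None else np.zeros(3)
    print("t",round(st["time_s"],2),"pos",st["tcp_pos"].round(4),"turn",w.round(2),"shift cm",d.round(2),"q",st["q"].round(2),"F",st["force"].round(1),"w",round(st["grip_width"],4))
def frame(xd,zd):
    z=np.array(zd,float);z/=np.linalg.norm(z);x=np.array(xd,float);x-=z*(x@z);x/=np.linalg.norm(x)
    return R.from_matrix(np.c_[x,np.cross(z,x),z])
A=np.radians(21.8)
DOWN=frame((np.cos(A),np.sin(A),0),(0,0,-1))
E
python3 -c "
from h import *
delta((.6,-.25,.22),DOWN); print([x for x in dir(r) if x[0]!='_'])
Q=R.from_quat(r.read_state()['tool_rot'])
print(Q.as_matrix().round(3), Q.inv().apply(np.array([.5354,.3112,.2])-[.6,-.25,.22])*100)"
```

```text
t 0.1 pos [ 0.2503 -0.6534  0.2134] turn [-0.05 -0.   -0.84] shift cm [ 47.09 -25.16  -0.64] q [-1.24  0.38  1.73 -0.    1.03 -0.03] F [ 0.5 -0.2  0.9] w 0.0917
['IKError', 'grip_depth', 'read_state']
[[ 0.934  0.358 -0.   ]
 [ 0.358 -0.934  0.001]
 [ 0.    -0.001 -1.   ]] [ 14.04058527 -54.71596969   2.05198114]
```

>>> carry_out --commands '[[[0,0,0],[47,-25,-1],9],[[0,0,0],[47,-25,-1],9],[[0,0,0],[47,-25,-1],9],[[0,0,0],[47,-25,-1],9],[[0,0,0],[47,-25,-1],9]]'

```text
time_s: 0.52
tcp_pos: [0.3879, -0.4948, 0.2176]
tool_rot: [0.983, 0.182, -0.0, -0.0]
force: [0.2, -1.3, 0.5]
grip_width: 0.0898
```

```bash
python3 -c "
from h import *
delta((.6,-.25,.22),DOWN);delta((.5354,.3112,.20),DOWN)"
```

```text
t 0.52 pos [ 0.3879 -0.4948  0.2176] turn [-0.03  0.01 -0.86] shift cm [ 28.56 -15.29  -0.23] q [-0.94  0.26  1.88  0.    1.    0.26] F [ 0.2 -1.3  0.5] w 0.0898
t 0.52 pos [ 0.3879 -0.4948  0.2176] turn [-0.03  0.01 -0.86] shift cm [ 42.58 -70.01   1.79] q [-0.94  0.26  1.88  0.    1.    0.26] F [ 0.2 -1.3  0.5] w 0.0898
```

>>> carry_out --commands '[[[0,0,-0.9],[28,-15,-0.2],9],[[0,0,-0.9],[28,-15,-0.2],9],[[0,0,-0.9],[28,-15,-0.2],9],[[0,0,-0.9],[28,-15,-0.2],9],[[0,0,-0.9],[28,-15,-0.2],9]]'

```text
time_s: 0.93
tcp_pos: [0.5243, -0.3371, 0.2191]
tool_rot: [0.982, 0.19, -0.0, -0.0]
force: [0.2, -0.4, 0.0]
grip_width: 0.09
```

```bash
python3 -c "
from h import *
delta((.6,-.25,.22),DOWN);delta((.5354,.3112,.20),DOWN)"
```

```text
t 0.93 pos [ 0.5243 -0.3371  0.2191] turn [-0.01  0.01  0.05] shift cm [10.27 -5.27 -0.09] q [-0.61  0.25  1.89 -0.    1.    0.58] F [ 0.2 -0.4  0. ] w 0.09
t 0.93 pos [ 0.5243 -0.3371  0.2191] turn [-0.01  0.01  0.05] shift cm [ 25.16 -59.76   1.92] q [-0.61  0.25  1.89 -0.    1.    0.58] F [ 0.2 -0.4  0. ] w 0.09
```

>>> carry_out --commands '[[[0,0,0],[25,-59.8,1.9],9],[[0,0,0],[25,-59.8,1.9],9],[[0,0,0],[25,-59.8,1.9],9],[[0,0,0],[25,-59.8,1.9],9],[[0,0,0],[25,-59.8,1.9],9]]'

```text
time_s: 1.35
tcp_pos: [0.5259, -0.1288, 0.2128]
tool_rot: [0.982, 0.189, -0.0, -0.0]
force: [1.5, -0.3, 0.4]
grip_width: 0.0902
```

```bash
python3 -c "
from h import *
delta((.5354,.3112,.20),DOWN)"
```

```text
t 1.35 pos [ 0.5259 -0.1288  0.2128] turn [-0.01  0.01  0.05] shift cm [ 17.26 -40.49   1.29] q [-0.28  0.13  2.06  0.    0.96  0.91] F [ 1.5 -0.3  0.4] w 0.0902
```

>>> carry_out --commands '[[[0,0,0],[17.2,-40.5,1.3],9],[[0,0,0],[17.2,-40.5,1.3],9],[[0,0,0],[17.2,-40.5,1.3],9],[[0,0,0],[17.2,-40.5,1.3],9],[[0,0,0],[17.2,-40.5,1.3],9]]'

```text
time_s: 1.77
tcp_pos: [0.5301, 0.0794, 0.2068]
tool_rot: [0.982, 0.19, -0.0, 0.0]
force: [0.6, -0.4, 0.7]
grip_width: 0.0898
```

```bash
python3 -c "
from h import *
delta((.5354,.3112,.20),DOWN)"
```

```text
t 1.77 pos [0.5301 0.0794 0.2068] turn [0.   0.   0.06] shift cm [  9.12 -21.31   0.68] q [ 0.11  0.13  2.07 -0.    0.94  1.29] F [ 0.6 -0.4  0.7] w 0.0898
```

>>> carry_out --commands '[[[0,0,0],[9.1,-21.3,0.7],9],[[0,0,0],[9.1,-21.3,0.7],9],[[0,0,0],[9.1,-21.3,0.7],9],[[0,0,0],[9.1,-21.3,0.7],9],[[0,0,0],[9.1,-21.3,0.7],9]]'

```text
time_s: 2.18
tcp_pos: [0.5347, 0.2877, 0.2004]
tool_rot: [0.982, 0.19, -0.0, 0.0]
force: [0.7, 0.1, 0.5]
grip_width: 0.0898
```

```bash
python3 -c "
from h import *
delta((.5354,.3112,.09),DOWN)"
```

```text
t 2.18 pos [0.5347 0.2877 0.2004] turn [0.   0.02 0.07] shift cm [ 0.95 -2.15 11.04] q [ 0.46  0.25  1.93 -0.    0.96  1.64] F [0.7 0.1 0.5] w 0.0898
```

>>> carry_out --commands '[[[0,0,0],[0.95,-2.15,2],7],[[0,0,0],[0.95,-2.15,6],7],[[0,0,0],[0.95,-2.15,10],7],[[0,0,0],[0.95,-2.15,11],7],[[0,0,0],[0.95,-2.15,11],7]]'

```text
time_s: 2.6
tcp_pos: [0.5341, 0.308, 0.0877]
tool_rot: [0.982, 0.19, -0.003, 0.001]
force: [-0.2, -0.2, 0.6]
grip_width: 0.0703
```

```bash
python3 -c "
from h import *
c=snap('scene','pics/scene1.png');snap('top','pics/top1.png')
delta((.5354,.3112,.031),DOWN)
im=cv2.imread('pics/scene1.png')[60:260,260:500];cv2.imwrite('pics/s1c.png',cv2.resize(im,None,fx=3,fy=3,interpolation=2))
"
```

```text
t 2.7 pos [0.5368 0.3091 0.0919] turn [-0.   -0.04  0.03] shift cm [-0.05 -0.24  6.09] q [0.48 0.42 1.94 0.   0.78 1.67] F [0.4 0.3 0.1] w 0.07
```

View pics/s1c.png

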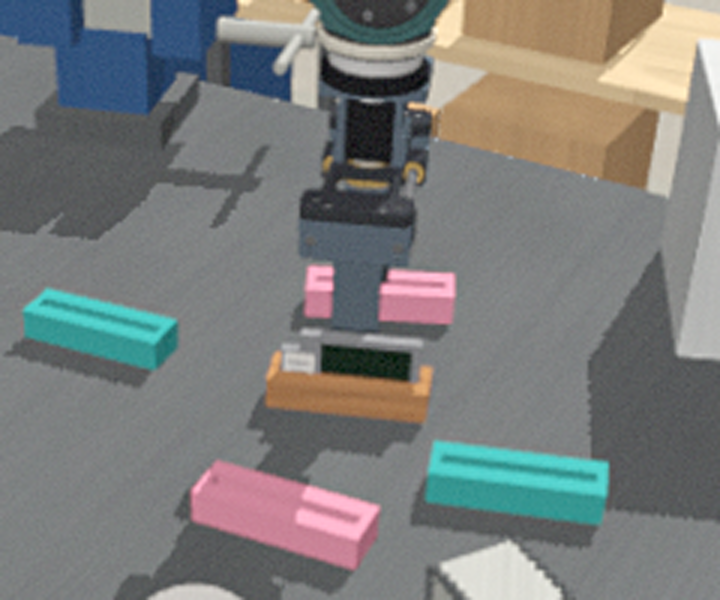

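View pics/top1.png

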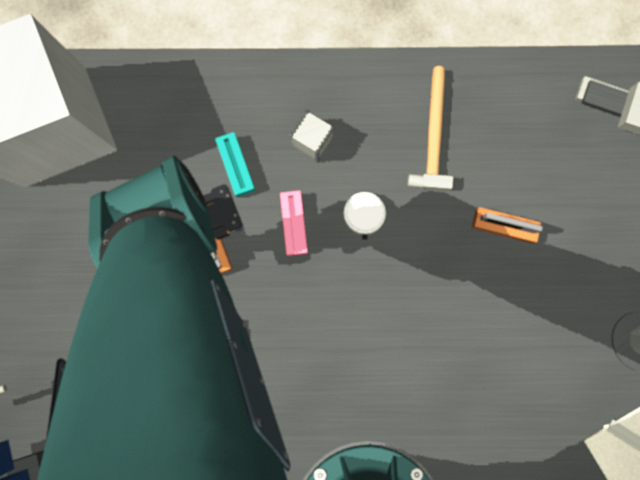

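>>> carry_out --commands '[[[0,0,0],[0,-0.2,1.8],4],[[0,0,0],[0,-0.2,3.4],4],[[0,0,0],[0,-0.2,4.6],4],[[0,0,0],[0,-0.2,5.4],4],[[0,0,0],[0,-0.2,5.8],4]]'

```text
time_s: 3.12
tcp_pos: [0.5358, 0.311, 0.0329]
tool_rot: [0.982, 0.189, 0.0, -0.0]
force: [-0.6, -0.3, -0.0]
grip_width: 0.0413
```

```bash
python3 -c "
from h import *
delta((.5354,.3112,.031),DOWN)
c=snap('scene','pics/scene2.png')
delta((.5354,.3112,.031),DOWN)
im=cv2.imread('pics/scene2.png')[130:230,310:450];cv2.imwrite('pics/s2c.png',cv2.resize(im,None,fx=5,fy=5,interpolation=2))
"
```

```text
t 3.12 pos [0.5358 0.311  0.0329] turn [-0.01 -0.03  0.04] shift cm [-0.02 -0.04  0.19] q [0.49 0.52 1.95 0.   0.68 1.68] F [-0.6 -0.3 -0. ] w 0.0413
t 3.17 pos [0.5355 0.3108 0.0325] turn [-0.    0.    0.04] shift cm [ 0.   -0.04  0.15] q [0.49 0.52 1.95 0.   0.68 1.68] F [-1.6 -0.6 -0.5] w 0.0396
```

View pics/s2c.png

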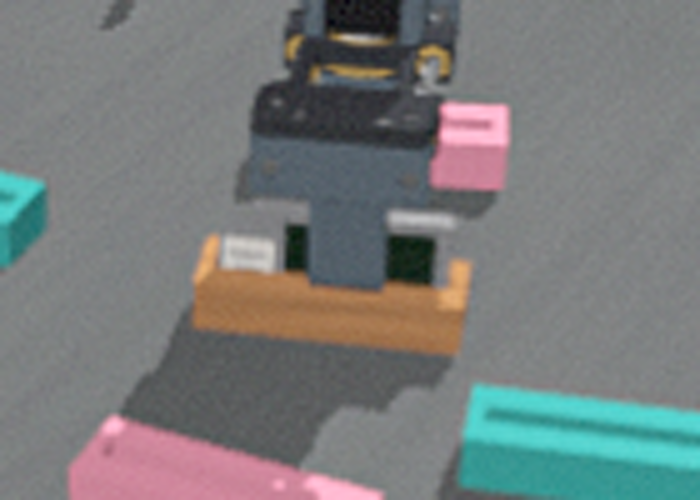

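The finger sits just right of centre on the dark glass, well clear of the white strip. Closing now.

>>> carry_out --commands '[[[0,0,0],[0,0,0.1],2],[[0,0,0],[0,0,0.1],0.5],[[0,0,0],[0,0,0.1],0.5],[[0,0,0],[0,0,0.1],0.5],[[0,0,0],[0,0,0.1],0.5]]' --grip_force 30

```text
time_s: 3.58
tcp_pos: [0.5356, 0.3109, 0.032]
tool_rot: [0.982, 0.19, 0.0, 0.0]
force: [10.6, -21.3, -3.9]
grip_width: 0.0098
```

>>> carry_out --commands '[[[0,0,0],[0,0,0],0.3],[[0,0,0],[0,0,0],0.3],[[0,0,0],[0,0,0],0.3],[[0,0,0],[0,0,0],0.3],[[0,0,0],[0,0,-0.3],0.3]]' --grip_force 30

```text
time_s: 4.0
tcp_pos: [0.5354, 0.3099, 0.0341]
tool_rot: [0.982, 0.19, -0.0, 0.001]
force: [4.3, -7.5, -5.0]
grip_width: 0.0095
```

>>> carry_out --commands '[[[0,0,0],[0,0.1,-0.7],0.3],[[0,0,0],[0,0.1,-1.7],0.3],[[0,0,0],[0,0.1,-3],0.3],[[0,0,0],[0,0.1,-5],0.3],[[0,0,0],[0,0.1,-7.5],0.3]]'

```text
time_s: 4.42
tcp_pos: [0.5351, 0.3099, 0.1105]
tool_rot: [0.982, 0.19, -0.001, 0.0]
force: [0.2, 1.1, -0.7]
grip_width: 0.0085
```

```bash
python3 -c "
from h import *
c=snap('scene','pics/scene3.png')
delta((.5354,.3112,.15),DOWN)
im=cv2.imread('pics/scene3.png')[100:220,310:450];cv2.imwrite('pics/s3c.png',cv2.resize(im,None,fx=5,fy=5,interpolation=2))
"
```

```text
t 4.47 pos [0.5377 0.3113 0.116 ] turn [-0.04 -0.29  0.07] shift cm [-0.19 -0.08 -3.41] q [0.49 0.39 1.94 0.   0.81 1.68] F [5.  3.5 3.3] w 0.0088
```

View pics/s3c.png

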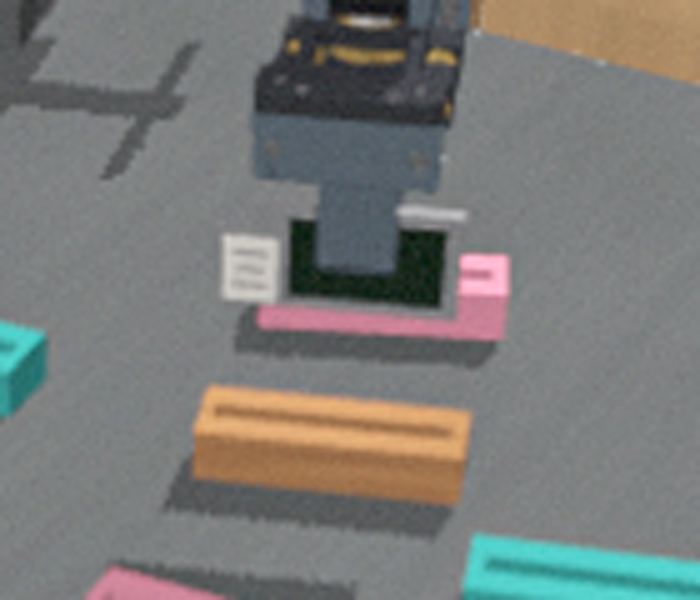

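```bash
cat >> h.py <<'E'
def goalpose(th=55,yaw=0,lab=(.587,0,.13),L=(-.048,.0045,.0065)):
    t=np.radians(th);y=np.radians(yaw);h=np.array([np.cos(y),np.sin(y),0])
    G=frame((-np.sin(y),np.cos(y),0),np.sin(t)*h-np.array([0,0,np.cos(t)]))
    return np.array(lab)-G.apply(L),G
E
python3 -c "
from h import *
p,G=goalpose(lab=(.587,0,.19));print(p);delta(p,G)
p,G=goalpose(th=0,yaw=-30,lab=(.587,0,.19));print(p);delta(p,G)"
```

```text
[0.57909442 0.048      0.19004206]
t 4.47 pos [0.5377 0.3113 0.116 ] turn [-48.03  32.31 -62.69] shift cm [-5.92 25.97 -7.46] q [0.49 0.39 1.94 0.   0.81 1.68] F [5.  3.5 3.3] w 0.0088
[0.60710289 0.04381922 0.1965    ]
t 4.47 pos [0.5377 0.3113 0.116 ] turn [  0.06  -0.3  -38.13] shift cm [-3.48 27.4  -8.09] q [0.49 0.39 1.94 0.   0.81 1.68] F [5.  3.5 3.3] w 0.0088
```

>>> carry_out --commands '[[[0,0,-3],[0,1,-3],0.3],[[0,0,-8],[-0.5,3,-5.5],0.3],[[0,0,-14],[-1,6,-7.5],0.3],[[0,0,-20],[-1.5,9,-8],0.3],[[0,0,-26],[-2,12,-8],0.3]]'

```text
time_s: 4.88
tcp_pos: [0.5631, 0.1907, 0.1931]
tool_rot: [0.913, 0.408, 0.002, 0.0]
force: [0.6, -0.3, -0.8]
grip_width: 0.0089
```

```bash
python3 -c "
from h import *
p,G=goalpose(lab=(.587,0,.19));print(p);delta(p,G)
p,G=goalpose(th=0,yaw=0,lab=(.587,0,.19));print(p);delta(p,G)"
```

```text
[0.57909442 0.048      0.19004206]
t 4.88 pos [0.5631 0.1907 0.1931] turn [-52.25  19.87 -38.55] shift cm [-9.57 10.7   0.29] q [0.29 0.24 1.97 0.   0.93 1.02] F [ 0.6 -0.3 -0.8] w 0.0089
[0.5825 0.048  0.1965]
t 4.88 pos [0.5631 0.1907 0.1931] turn [  0.21  -0.17 -41.79] shift cm [-9.34 10.96 -0.35] q [0.29 0.24 1.97 0.   0.93 1.02] F [ 0.6 -0.3 -0.8] w 0.0089
```

>>> carry_out --commands '[[[-5,2,-4],[-1.5,1.7,0],0.3],[[-10,4,-8],[-3,3.4,0],0.3],[[-15,6,-12],[-4.5,5.1,0],0.3],[[-20,8,-15],[-6,6.8,0],0.3],[[-25,10,-18],[-7.5,8.4,0],0.3]]'

```text
time_s: 5.3
tcp_pos: [0.5741, 0.0789, 0.1914]
tool_rot: [0.813, 0.532, 0.169, 0.163]
force: [2.0, -1.7, -0.7]
grip_width: 0.009
```

```bash
python3 -c "
from h import *
p,G=goalpose(lab=(.587,0,.19));print(p);delta(p,G)"
```

```text
[0.57909442 0.048      0.19004206]
t 5.3 pos [0.5741 0.0789 0.1914] turn [-26.91  10.32 -20.72] shift cm [-2.67  1.52  0.61] q [ 0.17  0.08  2.23 -0.41  0.42  0.92] F [ 2.  -1.7 -0.7] w 0.009
```

```bash
python3 -c "
from h import *
p,G=goalpose(th=0,yaw=40,lab=(.587,0,.2));print(p);delta(p,G)
p,G=goalpose(th=20,yaw=60,lab=(.587,0,.2));print(p);delta(p,G)"
```

```text
[0.55269899 0.03387759 0.2065    ]
t 5.3 pos [0.5741 0.0789 0.1914] turn [ 27.     9.37 -62.36] shift cm [-4.8   0.65 -1.92] q [ 0.17  0.08  2.23 -0.41  0.42  0.92] F [ 2.  -1.7 -0.7] w 0.009
[0.54220491 0.01841262 0.20456891]
t 5.3 pos [0.5741 0.0789 0.1914] turn [  9.54  28.19 -77.43] shift cm [-6.64  0.3  -2.08] q [ 0.17  0.08  2.23 -0.41  0.42  0.92] F [ 2.  -1.7 -0.7] w 0.009
```

>>> carry_out --commands '[[[3,1,-6],[-0.6,0.1,-0.4],0.3],[[6,2,-12],[-1.3,0.2,-0.8],0.3],[[9,3,-18],[-2,0.3,-1.2],0.3],[[12,4,-24],[-2.6,0.4,-1.6],0.3],[[14,5,-30],[-3.2,0.5,-1.9],0.3]]'

```text
time_s: 5.72
tcp_pos: [0.5571, 0.0497, 0.2071]
tool_rot: [0.689, 0.712, 0.102, 0.091]
force: [-0.2, 0.7, -1.4]
grip_width: 0.0088
```

```bash
python3 -c "
from h import *
p,G=goalpose(th=0,yaw=40,lab=(.587,0,.2));print(p);delta(p,G)
p,G=goalpose(th=20,yaw=60,lab=(.587,0,.2));print(p);delta(p,G)"
```

```text
[0.55269899 0.03387759 0.2065    ]
t 5.72 pos [0.5571 0.0497 0.2071] turn [ 15.31   4.62 -37.82] shift cm [-1.56 -0.49 -0.09] q [ 0.04  0.06  2.17  0.01  0.64 -0.  ] F [-0.2  0.7 -1.4] w 0.0088
[0.54220491 0.01841262 0.20456891]
t 5.72 pos [0.5571 0.0497 0.2071] turn [ -3.63  17.24 -55.37] shift cm [-3.07 -1.6  -0.22] q [ 0.04  0.06  2.17  0.01  0.64 -0.  ] F [-0.2  0.7 -1.4] w 0.0088
```

>>> carry_out --commands '[[[0,2,-6],[-0.4,-0.2,0],0.3],[[0,4,-12],[-0.8,-0.5,0],0.3],[[-1,6,-18],[-1.2,-0.8,0],0.3],[[-1,8,-24],[-1.6,-1,0],0.3],[[-2,10,-30],[-2,-1.2,0],0.3]]'

```text
time_s: 6.13
tcp_pos: [0.5466, 0.0296, 0.2035]
tool_rot: [0.47, 0.868, 0.146, 0.066]
force: [0.2, -0.3, -1.5]
grip_width: 0.0089
```

```bash
python3 -c "
from h import *
p,G=goalpose(th=55,yaw=90,lab=(.587,0,.18));print(p);delta(p,G)"
```

```text
[ 0.539      -0.00790558  0.18004206]
t 6.13 pos [0.5466 0.0296 0.2035] turn [-32.92  33.39 -46.91] shift cm [-2.77 -3.28  1.31] q [-0.09  0.06  2.18  0.34  0.69 -0.92] F [ 0.2 -0.3 -1.5] w 0.0089
```

>>> carry_out --commands '[[[-3.3,3.3,-4.7],[-0.3,-0.3,0.1],0.3],[[-6.6,6.6,-9.4],[-0.6,-0.7,0.2],0.3],[[-10,10,-14],[-0.9,-1,0.3],0.3],[[-13,13,-19],[-1.2,-1.3,0.5],0.3],[[-16,16,-23],[-1.4,-1.6,0.6],0.3]]'

```text
time_s: 6.55
tcp_pos: [0.5432, 0.0109, 0.1928]
tool_rot: [0.277, 0.914, 0.294, 0.042]
force: [-0.0, 0.6, -1.5]
grip_width: 0.0089
```

```bash
python3 -c "
from h import *
p,G=goalpose(th=55,yaw=90,lab=(.587,0,.18));print(p);delta(p,G)"
```

```text
[ 0.539      -0.00790558  0.18004206]
t 6.55 pos [0.5432 0.0109 0.1928] turn [-18.78  19.24 -26.48] shift cm [-0.76 -2.18 -0.02] q [-0.31  0.16  2.18  0.8   0.9  -1.83] F [-0.   0.6 -1.5] w 0.0089
```

>>> carry_out --commands '[[[-3.2,3.2,-4.5],[-0.1,-0.3,0],0.3],[[-6.4,6.4,-9],[-0.2,-0.7,0],0.3],[[-9.6,9.6,-13.5],[-0.3,-1.1,0],0.3],[[-12.6,12.8,-18],[-0.4,-1.5,0],0.3],[[-15,15.4,-21],[-0.6,-1.8,0],0.3]]'

```text
time_s: 6.97
tcp_pos: [0.5391, -0.005, 0.1814]
tool_rot: [0.059, 0.9, 0.432, 0.007]
force: [-0.3, -0.3, -1.1]
grip_width: 0.0088
```

```bash
python3 -c "
from h import *
p,G=goalpose(th=55,yaw=90,lab=(.587,0,.18));print(p);delta(p,G)"
```

```text
[ 0.539      -0.00790558  0.18004206]
t 6.97 pos [ 0.5391 -0.005   0.1814] turn [-3.72  3.8  -5.59] shift cm [-0.03 -0.28 -0.14] q [-0.43  0.37  2.06  0.87  1.27 -2.39] F [-0.3 -0.3 -1.1] w 0.0088
```

>>> carry_out --commands '[[[-1.9,1.9,-2.8],[0,-0.2,0],0.3],[[-3.7,3.8,-5.6],[0,-0.3,-0.1],0.3],[[-3.7,3.8,-5.6],[0,-0.3,-0.1],0.3],[[-3.7,3.8,-5.6],[0,-0.3,-0.1],0.3],[[-3.7,3.8,-5.6],[0,-0.3,-0.1],0.3]]'

```text
time_s: 7.38
tcp_pos: [0.5387, -0.0069, 0.1794]
tool_rot: [0.003, 0.888, 0.46, -0.0]
force: [-0.1, 1.1, -1.5]
grip_width: 0.0086
```

```bash
python3 -c "
from h import *
s=snap('scene','pics/scene4.png');t=snap('top','pics/top4.png')
p,G=goalpose(th=55,yaw=90,lab=(.587,0,.13));print(p);delta(p,G)
st=r.read_state();l=st['tcp_pos']+R.from_quat(st['tool_rot']).apply([-.048,.0045,.0065]);print(l,proj(s,l),proj(t,l),proj(t,(.587,0,.03)))"
```

```text
[ 0.539      -0.00790558  0.13004206]
t 7.48 pos [ 0.5385 -0.0068  0.1795] turn [-0.24  0.13 -0.31] shift cm [-0.06 -4.1   2.76] q [-0.44  0.42  2.02  0.86  1.35 -2.49] F [ 0.7  0.1 -1. ] w 0.0082
[0.58656541 0.00087649 0.17923373] [322.34912692 199.32420606] [370.36187958 195.97619653] [364.44719182 211.80331043]
```

View pics/scene4.png

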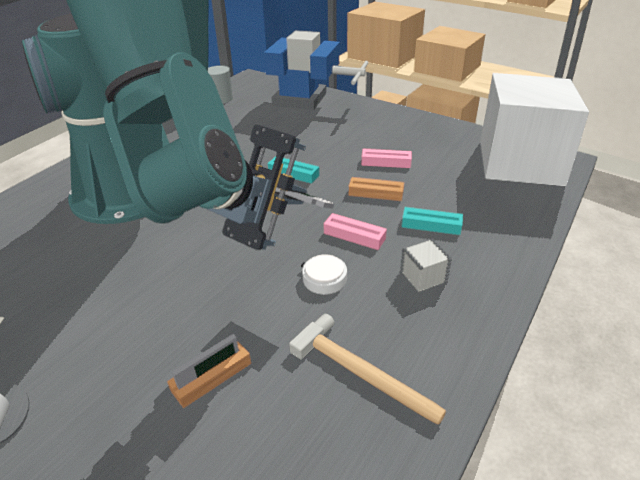

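View pics/top4.png

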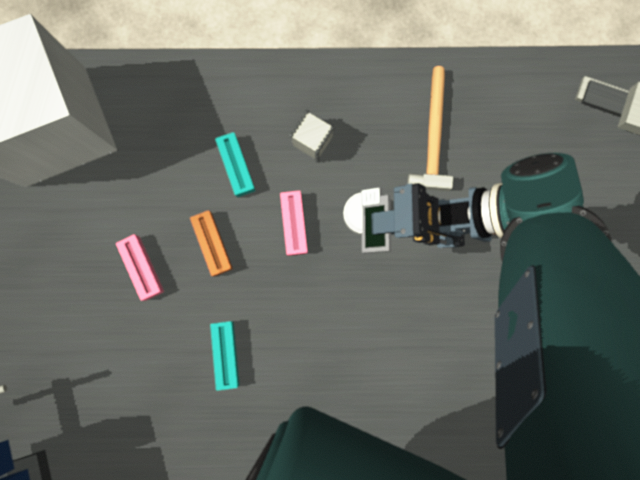

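>>> carry_out --commands '[[[0,0,0],[0,-0.9,0.6],0.3],[[0,0,0],[0,-1.9,1.3],0.3],[[0,0,0],[0,-2.9,2],0.3],[[0,0,0],[0,-3.7,2.5],0.3],[[0,0,0],[0,-4.1,2.8],0.3]]'

```text
time_s: 7.9
tcp_pos: [0.5377, -0.0076, 0.1272]
tool_rot: [0.003, 0.888, 0.461, -0.002]
force: [-0.0, -0.9, -1.2]
grip_width: 0.0089
```

>>> carry_out --commands '[[[0,0,0],[0,0,0],0.3],[[0,0,0],[0,0,0],0.3],[[0,0,0],[0,0,0],0.3],[[0,0,0],[0,0,0],0.3],[[0,0,0],[0,0,0],0.3]]'

```text
time_s: 8.32
tcp_pos: [0.5386, -0.0079, 0.1296]
tool_rot: [0.003, 0.888, 0.46, -0.0]
force: [-0.1, 0.3, -1.0]
grip_width: 0.009
```

```bash
python3 -c "
from h import *
s=snap('scene','pics/scene5.png');t=snap('top','pics/top5.png')
p,G=goalpose(th=55,yaw=90,lab=(.587,0,.13));print(p);delta(p,G)
st=r.read_state();print(st['dq'].round(3));l=st['tcp_pos']+R.from_quat(st['tool_rot']).apply([-.048,.0045,.0065]);print(l,proj(s,l),proj(t,l))
h=cv2.cvtColor(t['color'],cv2.COLOR_RGB2HSV);w=cv2.inRange(h,(0,0,190),(180,40,255));n,_,S,C=cv2.connectedComponentsWithStats(w);print([(S[i].tolist(),C[i].round(1).tolist()) for i in range(n) if 330<C[i][0]<410 and 160<C[i][1]<260])
a=cv2.imread('pics/top5.png')[150:280,310:470];b=cv2.imread('pics/scene5.png')[140:270,220:380]
cv2.imwrite('pics/c5.png',np.vstack([cv2.resize(x,None,fx=2.3,fy=2.3,interpolation=2) for x in(a,b)]))"
```

```text
[ 0.539      -0.00790558  0.13004206]
t 8.42 pos [ 0.5385 -0.0079  0.1295] turn [-0.2   0.1  -0.28] shift cm [-0.05  0.04 -0.03] q [-0.44  0.51  2.02  0.88  1.3  -2.56] F [-0.5 -1.1 -1.3] w 0.0092
[ 0.001  0.002  0.     0.001 -0.001 -0.002]
[ 5.86575542e-01 -1.53969006e-04  1.29323534e-01] [322.65192528 223.21849145] [368.58180795 201.91078572]
[([343, 192, 42, 63, 1062], [361.2, 213.0])]
```

View pics/c5.png

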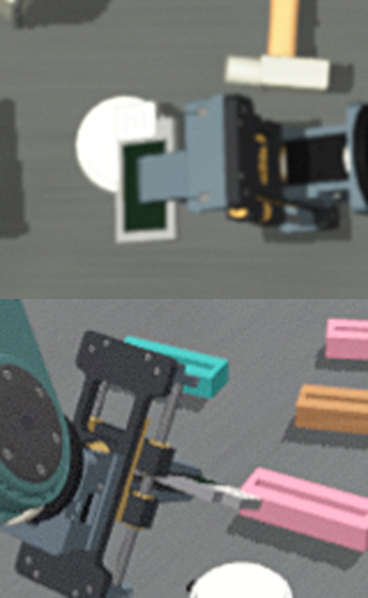

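The white strip shows at top ≈(370,201) against a predicted (369,202). The plate is label-side up over the lamp, clear of everything and still. Handing in.

```bash
python3 -c "
from h import *
print(job.sign_off()); delta((.539,-.0079,.13))"
```

```text
the job is handed in; nothing more can be done
None
the job is handed in; nothing more can be done
```

I pulled the notched plate out of its stand, turned it over the check light and handed the job in at about 8.4 s, still holding it. No verdict was reported.

**Final pose:**
- The label middle came out at (0.587, 0.000, 0.129) m, about 10 cm over the light's centre.
- The label faces about 35° from straight up, so the plate is leaned about 55° from upright.
- The top view agreed with that position to about 2 px.
- The label position assumes the plate did not slip in the fingers, and that top-view match is the evidence it did not.

**Grip:** The fingers hold at about x −8 mm, off the frosted end, with a 30 N grip setting. The opening read 9 mm, which matches the plate's thickness.

**Still and clear:** The outside force was under 2 N and joint speeds were near zero. The cameras showed the plate touching nothing else. The hammer still sat in its place in the last crop. The spare and the cube looked unmoved in the full pictures just before the last 5 cm lowering; I did not measure their positions.

**Disagreements along the way:**
- The two cameras put the lamp centre about 1 cm apart. I used the top view, because the scene view's bright patch covered only part of the diffuser.
- Closing on the plate gave a side force of about 24 N for a moment. I shifted the tool 1 mm and it cleared during the lift.
- My first way of turning the plate brought a wrist joint close to its limit, so I turned it the other way.

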